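# Set the transport lock on the shaving case

## Task

We are packing for a trip: slide the transport lock on the lid of the grey shaving case fully home to its end stop, the end marked with the orange dot. Leave the similar slide on the blue toothbrush case where it is, do not tip over the green cologne bottle, and let go when you are done.

Things in the scene. Friction and masses are not known exactly. Their poses are not given: they have to be found in the camera images.
- lock_grip (a point): centre (half-way up) of the white ribbed thumb grip of the transport lock on the lid of the grey hard shaving case (closed, 130 x 200 x 58 mm, held fast). The grip is 16 mm along its x, 24 mm along its y, 26 mm tall; its centre is 16 mm above the flat lid, which is otherwise clear. z is up; it slides only along its +y, the long way of the case, to the end with the orange dot.
- transport_lock (a joint): how far the transport lock has slid, in m: 0 = unlocked end, 0.060 = locked, against the end stop nearest the orange dot (24 mm wide). The track is centred on the lid: the grip's centre goes from 30 mm before the lid's middle to 30 mm past it. It starts in the first 20 mm, slides with about 2 N of friction and stays where it is left.
- brush_grip (a point): centre of the similar white grip (16 x 24 x 26 mm, same axes, also an orange dot) on the lid of the blue toothbrush case (85 x 210 x 42 mm, held fast). It is to stay where it is. The two cases stand side by side, either one on the left.
- cologne_center (a point): centre (half-way up) of the green glass cologne bottle with a brass cap, 48 mm across and 115 mm tall, standing loose beyond the cases; z is its upright axis.
Mind the look-alikes: they are no part of the job. Leave any purple look-alike of the part that bears cologne_center alone.

How it is judged:
At the end, for the whole second after the job is handed in: The grey shaving case's transport lock is at its locked end, within 10 mm of the end stop, and at rest; the blue toothbrush case's slide is within 10 mm of where it began; the cologne bottle stands upright (tilted less than about 28 degrees) (value of joint transport_lock above 0.05 m and velocity of joint transport_lock between -0.01 and 0.01 m/s and distance of brush_grip from where it was at the start of the episode below 0.01 m and angle between cologne_center's own z axis and vertical below 0.5 rad); the robot touches nothing.
It fails at once if the slide on the blue toothbrush case was moved by more than 10 mm (distance of brush_grip from where it was at the start of the episode above 0.01 m).
It fails at once if the cologne bottle was tipped over (angle between cologne_center's own z axis and vertical above 0.5 rad).
It also fails if it takes over 29 s, if anything falls off the work surface, if the arm or the gripper's body presses on something with over 40 N, if the wrist force passes 120 N, or if a joint passes its speed limit or range.

## Robot

A 6-joint arm with a two-finger parallel gripper is mounted at the origin on the work surface. World frame = base frame: x ahead of the robot, y to its left, z up, the work surface at z = 0. Lengths are in m, angles in rad, forces in N, time in s.
With the tool pointing down it reaches from about 0.375 to 0.975 m from the base axis. Payload 3.8 kg.
Tool frame: the origin (TCP) lies midway between the tips of the shut fingers; the grasp point (between the pads) lies 19 mm behind it; x points along the fingers, z is the direction in which the jaws open and shut, and the axes are right-handed (so a half turn about x gives the same grasp; the last joint's range is limited). The gripper opens to 85 mm and grips with 20 to 120 N. Pads are 22 mm wide; open, the fingers measure 114 mm over their backs; the gripper's body (76 mm by 85 mm) begins 54 mm behind the grasp point. The pads swing forward as they close: fully open they stand 13 mm farther back than shut.
Start: joints at [1.217, 0.264, 1.604, -0, 1.274, -0.037], TCP at [0.21, 0.641, 0.231] pointing down, gripper open.
Joint ranges: [-2.63, 2.63], [-0.94, 2.18], [0.31, 2.57], [-1.31, 4.45], [0, 2.66], [-2.55, 2.55]. Speed limits (rad/s): [2.57, 2.57, 3.14, 3.14, 3.14, 3.14].

## Interface

Orientations are given as a rotation vector (axis times angle).
In Python, from workcell import * gives the robot as it stands. The module is installed in compiled form; this text tells all that it offers.
- The arm moves only by the tool carry_out, never from a script. Its arguments are lists of equal length, an entry for each row: "offset": the shift along the tool's x, y, z in cm, a list of three; "delta_rot": the turn, a rotation vector about the tool's x, y, z in degrees, a list of three. A call has exactly 5 rows; each row shifts and turns the commanded pose from where the row before left it, along the tool's axes as they then stand; what a row does not reach is not made up. A row lasts 1/12 s, in which the tool goes at most 41.7 mm and 7.16 degrees, less where a joint would pass 70% of its speed; a pose out of reach is approached as far as the arm can. A call is refused whole if a number of a shift passes 4.17 or a number of a turn 7.16, either way. A call with a gripper value outside its range is refused whole. "fingers" is the opening, from -1 (shut) to 1 (fully open), set as the call begins (left out, the last holds). The fingers move at their own pace and stop on an object; "newtons" is the grip in N (left out, the last holds). Time passes only in rows, so rows that do not move let the fingers close, or fill a call up. It gives the time, the measured TCP pose, the force and the opening at its end, in the units of the state.
- read_state(): the state, without advancing time (a new reading comes with each control period).
- read_camera(name): name is "scene" or "top" or "wrist"; returns (picture, depth): 420x560x3 uint8, red, green, blue; 420x560 float32, m along the optical axis (not along the pixel's ray), 0 where there is no reading.
- get_calibration(name): a dict with "fx", "fy", "cx", "cy" (pixels), "R" (3x3) and "t" (3): a world point X has camera coordinates R X + t; the wrist camera has in their place "mount" (4x4, takes a point from camera to tool coordinates, whose origin is the TCP and whose axes are the tool frame's). Camera axes: x right, y down, z forward; pixel columns grow to the right and rows downward; lengths in m; the calibration is good to about 2 mm. A picture is of the moment at which its call begins: read the wrist's pose just before it. get_calibration takes no time and is no camera call.
- finish_job(): hands the job in, once; it reports no verdict.
The state is a dict: "time": time; "q": joint angles; "joint_vel": joint speeds; "joint_torque": joint torques, N m; "tool_pos": TCP position; "tcp_rot": TCP orientation; "wrist_force": force on the tool from outside, world axes, zero at the start; "torque": the same for the moment, N m; "width": opening from 0.0 (shut) to 1.0 (fully open).
Only numpy, scipy, OpenCV 4.12 (cv2) and the standard library are available. Lean on these libraries where they do the work, as an engineer would, in place of code of your own. Each camera call takes 0.05 s, during which the arm holds its last target. There are 200 camera calls.

## Working session

There is one attempt and no reset: what is moved stays moved. The work goes in short steps, Python scripts to look and compute and a tool call to move; the robot and the scene stay as the last step left them, time stands still between calls to the robot, and variables do not carry over. Pictures are saved under pics/ and viewed, about 8 in all and at most 12, crops included, and the job is handed in when it is done.

Besides the shell and the picture viewer there is one more tool, called after "Emit:" by a JSON object that holds its "name" and its "arguments", one argument or row to a line. carry_out: Moves the arm, as the interface text tells. Its arguments: {"type":"object","properties":{"offset":{"type":"array"},"delta_rot":{"type":"array"},"fingers":{"type":"number"},"newtons":{"type":"number"}},"required":["offset","delta_rot"]}

```bash
mkdir -p pics
cat > h.py <<'E'
from workcell import *
import numpy as np, cv2
from scipy.spatial.transform import Rotation as Ro
def pts(name):
    s=read_state(); im,d=read_camera(name); c=get_calibration(name)
    v,u=np.mgrid[:420,:560]
    P=np.stack([(u-c["cx"])/c["fx"]*d,(v-c["cy"])/c["fy"]*d,d],-1)
    if "mount" in c:
        m=np.array(c["mount"]);P=P@m[:3,:3].T+m[:3,3]
        P=P@Ro.from_rotvec(s["tcp_rot"]).as_matrix().T+np.array(s["tool_pos"])
    else: P=(P-np.array(c["t"]))@np.array(c["R"])
    P[d==0]=np.nan
    return im,P,d
E
python3 - <<'E'
from h import *
s=read_state();print({k:np.round(v,3).tolist() for k,v in s.items()});print(Ro.from_rotvec(s["tcp_rot"]).as_matrix().round(2))
ims=[]
for n in("top","scene"):
    im,P,d=pts(n);np.save(n+".npy",P);cv2.imwrite(f"pics/{n}.png",im[:,:,::-1]);np.save(n+"_im.npy",im)
    print(n,[ (u,v,P[v,u].round(3).tolist()) for u in(100,280,460) for v in(100,210,320)])
E
```

```text
{'time': 0.0, 'q': [1.217, 0.265, 1.605, 0.0, 1.274, -0.037], 'joint_vel': [-0.001, 0.001, -0.001, -0.0, -0.001, 0.001], 'joint_torque': [-0.0, -51.513, -36.731, -0.0, 0.013, 0.0], 'tool_pos': [0.21, 0.641, 0.23], 'tcp_rot': [-0.974, 1.344, 0.972], 'wrist_force': [0.236, 0.726, -0.562], 'torque': [0.022, 0.063, -0.024], 'width': 0.999}
[[-0.   -0.95  0.31]
 [-0.    0.31  0.95]
 [-1.    0.   -0.  ]]
top [(100, 100, [0.883, 0.349, -0.0]), (100, 210, [0.658, 0.337, 0.0]), (100, 320, [0.44, 0.324, 0.002]), (280, 100, [0.893, -0.018, 0.001]), (280, 210, [0.668, -0.025, 0.001]), (280, 320, [0.451, -0.031, 0.001]), (460, 100, [0.903, -0.384, -0.001]), (460, 210, [0.678, -0.384, 0.001]), (460, 320, [0.461, -0.384, 0.001])]
scene [(100, 100, [0.039, -0.124, 0.0]), (100, 210, [0.355, -0.271, 0.0]), (100, 320, [0.577, -0.375, 0.003]), (280, 100, [0.306, 0.221, -0.002]), (280, 210, [0.577, 0.01, 0.003]), (280, 320, [0.762, -0.133, -0.001]), (460, 100, [0.634, 0.449, 0.094]), (460, 210, [0.796, 0.292, 0.002]), (460, 320, [0.949, 0.107, -0.002])]
```

View pics/top.png

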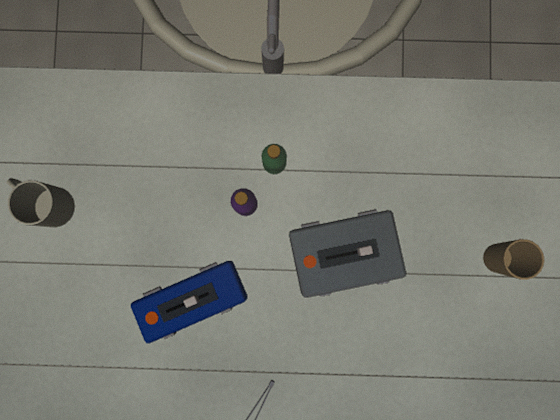

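View pics/scene.png

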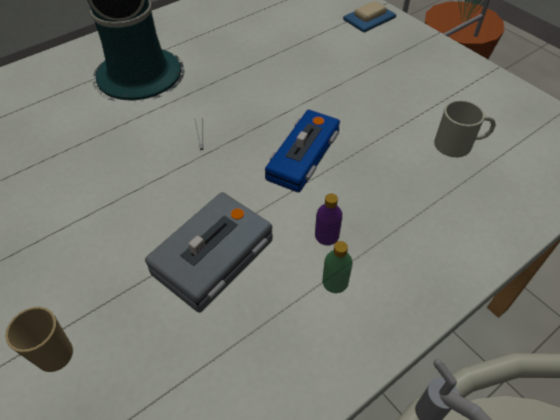

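The top view shows the grey case centred near (348,253), with its grip at (366,251) and its orange dot at (310,262). The blue case's grip is at (190,301). The green bottle is at (274,158) and the purple one at (243,201), both clear of the grey track.

Run:
```python
from h import *
P=np.load("top.npy");im=np.load("top_im.npy").astype(int)
v,u=np.mgrid[:420,:560]
box=(u>285)&(u<412)&(v>205)&(v<302)
lid=box&(abs(P[...,2]-.058)<.006); g=box&(P[...,2]>.075)
dot=box&(im[...,0]>im[...,2]+60)
r=cv2.minAreaRect(P[lid][:,:2].astype(np.float32));print("lid",r,P[lid][:,2].mean())
print("grip",g.sum(),P[g].mean(0),P[g].min(0),P[g].max(0))
print("dot",dot.sum(),np.nanmean(P[dot],0))
b=cv2.boxPoints(r);print(b)
c=np.array(r[0]);d=np.nanmean(P[dot],0)[:2]-P[g].mean(0)[:2]
L=b[1]-b[0];M=b[2]-b[1];L=L if np.hypot(*L)>np.hypot(*M) else M
L/=np.hypot(*L);L*=np.sign(L@d);print("axis",L,np.degrees(np.arctan2(L[1],L[0])),"grip along",(P[g].mean(0)[:2]-c)@L)
for n,q in(("green",(274,158)),("purple",(243,201))):print(n,P[q[1]-8:q[1]+9,q[0]-8:q[0]+9].reshape(-1,3).mean(0), P[q[1]-12:q[1]+12,q[0]-8:q[0]+9,2].max())
```

```text
lid ((0.585573673248291, -0.15343771874904633), (0.12931424379348755, 0.1993463635444641), 13.285995483398438) 0.058588363725891046
grip 123 [ 0.59198176 -0.18078387  0.08677416] [ 0.58360283 -0.19436192  0.07556551] [ 0.60039305 -0.16927689  0.09120083]
dot 128 [ 0.56931705 -0.08200151  0.0609863 ]
[[ 0.49974102 -0.07129126]
 [ 0.54555315 -0.26530212]
 [ 0.6714063  -0.23558417]
 [ 0.6255942  -0.04157332]]
axis [-0.22981176  0.97323513] 103.28599 grip along -0.028086884192528624
green [nan nan nan] nan
purple [nan nan nan] nan
```

Emit:
{"name": "carry_out", "arguments": {
  "offset": [
    [0,-2.47,-2.65],
    [0,-2.47,-2.65],
    [0,-2.47,-2.65],
    [0,-2.47,-2.65],
    [0,-2.47,-2.65]
  ],
  "delta_rot": [
    [0,0,0],
    [0,0,0],
    [0,0,0],
    [0,0,0],
    [0,0,0]
  ]
}}

```text
time: 0.52
tool_pos: [0.2864, 0.4752, 0.2305]
tcp_rot: [-0.974, 1.343, 0.973]
wrist_force: [1.7, -0.6, -0.1]
width: 1.0
```

Emit:
{"name": "carry_out", "arguments": {
  "offset": [
    [0,-2.47,-2.65],
    [0,-2.47,-2.65],
    [0,-2.47,-2.65],
    [0,-2.47,-2.65],
    [0,-2.47,-2.65]
  ],
  "delta_rot": [
    [0,0,0],
    [0,0,0],
    [0,0,0],
    [0,0,0],
    [0,0,0]
  ]
}}

```text
time: 0.93
tool_pos: [0.3625, 0.3108, 0.2309]
tcp_rot: [-0.973, 1.343, 0.973]
wrist_force: [0.1, 0.8, 0.9]
width: 1.0
```

Emit:
{"name": "carry_out", "arguments": {
  "offset": [
    [0,-2.47,-2.65],
    [0,-2.47,-2.65],
    [0,-2.47,-2.65],
    [0,-2.47,-2.65],
    [0,-2.47,-2.65]
  ],
  "delta_rot": [
    [0,0,0],
    [0,0,0],
    [0,0,0],
    [0,0,0],
    [0,0,0]
  ]
}}

```text
time: 1.35
tool_pos: [0.4385, 0.1465, 0.231]
tcp_rot: [-0.973, 1.343, 0.973]
wrist_force: [1.3, 0.5, -0.3]
width: 1.0
```

Emit:
{"name": "carry_out", "arguments": {
  "offset": [
    [0,-2.47,-2.65],
    [0,-2.47,-2.65],
    [0,-2.47,-2.65],
    [0,-2.47,-2.65],
    [0,-2.47,-2.65]
  ],
  "delta_rot": [
    [0,0,0],
    [0,0,0],
    [0,0,0],
    [0,0,0],
    [0,0,0]
  ]
}}

```text
time: 1.77
tool_pos: [0.5146, -0.0179, 0.2309]
tcp_rot: [-0.972, 1.343, 0.973]
wrist_force: [0.9, 0.2, 0.4]
width: 1.002
```

Emit:
{"name": "carry_out", "arguments": {
  "offset": [
    [0,-2.47,-2.65],
    [0,-2.47,-2.65],
    [0,-2.47,-2.65],
    [0,-2.47,-2.65],
    [0,-2.47,-2.65]
  ],
  "delta_rot": [
    [0,0,0],
    [0,0,0],
    [0,0,0],
    [0,0,0],
    [0,0,0]
  ]
}}

```text
time: 2.18
tool_pos: [0.5908, -0.1822, 0.2306]
tcp_rot: [-0.972, 1.343, 0.973]
wrist_force: [0.6, 0.3, 0.2]
width: 1.001
```

Emit:
{"name": "carry_out", "arguments": {
  "offset": [
    [0,0,0],
    [0,0,0],
    [0,0,0],
    [0,0,0],
    [0,0,0]
  ],
  "delta_rot": [
    [5.9,0,0],
    [5.9,0,0],
    [5.9,0,0],
    [5.9,0,0],
    [5.9,0,0]
  ]
}}

```text
time: 2.6
tool_pos: [0.5902, -0.1806, 0.2304]
tcp_rot: [-0.573, 1.495, 0.575]
wrist_force: [-0.5, -0.5, 0.6]
width: 0.998
```

Emit:
{"name": "carry_out", "arguments": {
  "offset": [
    [0,0,0],
    [0,0,0],
    [0,0,0],
    [0,0,0],
    [0,0,0]
  ],
  "delta_rot": [
    [5.9,0,0],
    [5.9,0,0],
    [5.9,0,0],
    [5.9,0,0],
    [5.9,0,0]
  ]
}}

```text
time: 3.02
tool_pos: [0.5903, -0.1803, 0.2306]
tcp_rot: [-0.172, 1.565, 0.173]
wrist_force: [-0.4, -0.1, 0.1]
width: 1.001
```

Now one look from close by.

Run:
```python
from h import *
im,P,d=pts("wrist");cv2.imwrite("pics/w1.png",im[:,:,::-1])
s=read_state();R=Ro.from_rotvec(s["tcp_rot"]).as_matrix();p=np.array(s["tool_pos"]);print(p,R.round(3).tolist())
I=im.astype(int)
g=(P[...,2]>.07)&(P[...,2]<.1)&(np.hypot(P[...,0]-.592,P[...,1]+.181)<.04)
dot=(I[...,0]>I[...,2]+60)&(abs(P[...,2]-.059)<.01)
t=g&(P[...,2]>.083)
print(g.sum(),t.sum())
if t.sum()>20:
    print("grip rect",cv2.minAreaRect(P[t][:,:2].astype(np.float32)),P[t][:,2].mean())
    r=cv2.minAreaRect(P[t][:,:2].astype(np.float32));q=np.array([*r[0],.064])
    print("tool-frame move cm",(R.T@(q-p)*100).round(2))
lid=(abs(P[...,2]-.058)<.004)&(P[...,0]<.7)&(P[...,1]>-.3)&(P[...,1]<0)
print("lid",cv2.minAreaRect(P[lid][:,:2].astype(np.float32)))
print("dot",dot.sum(),P[dot].mean(0))
```

```text
[ 0.59024699 -0.18034263  0.23057761] [[-0.001, -0.213, 0.977], [0.0, 0.977, 0.213], [-1.0, 0.001, -0.001]]
522 464
grip rect ((0.5912731885910034, -0.18244321644306183), (0.015891892835497856, 0.023573655635118484), 12.613572120666504) 0.08628075363981133
tool-frame move cm [16.66 -0.24  0.07]
lid ((0.5849145650863647, -0.15453335642814636), (0.12686888873577118, 0.1964426189661026), 13.20040512084961)
dot 648 [ 0.56858904 -0.0832057   0.06023382]
```

View pics/w1.png

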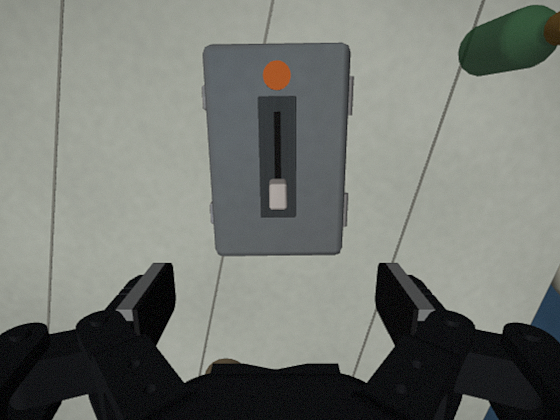

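The wrist view confirms the pose: white grip at (278,194) between the open fingers, orange dot ahead at (277,75), bottle clear at upper right. The grip measures 15.9 x 23.6 mm with its top at z = 0.086, and it sits about 1.5 mm along the track. I'll descend and grip across its width.

Emit:
{"name": "carry_out", "arguments": {
  "offset": [
    [3,-0.24,0.07],
    [3,0,0],
    [3,0,0],
    [3,0,0],
    [1.5,0,0]
  ],
  "delta_rot": [
    [-1,0,0],
    [0,0,0],
    [0,0,0],
    [0,0,0],
    [0,0,0]
  ]
}}

```text
time: 3.48
tool_pos: [0.5889, -0.1817, 0.0915]
tcp_rot: [-0.189, 1.568, 0.194]
wrist_force: [-1.1, 0.1, -0.3]
width: 1.0
```

Emit:
{"name": "carry_out", "arguments": {
  "offset": [
    [1.5,0,0],
    [1,0,0],
    [0.5,0,0],
    [0,0,0],
    [0,0,0]
  ],
  "delta_rot": [
    [0,0,0],
    [0,0,0],
    [0,0,0],
    [0,0,0],
    [0,0,0]
  ]
}}

```text
time: 3.9
tool_pos: [0.5922, -0.1828, 0.0667]
tcp_rot: [-0.19, 1.562, 0.19]
wrist_force: [0.2, -0.9, 0.2]
width: 1.004
```

Emit:
{"name": "carry_out", "arguments": {
  "offset": [
    [0,0,0],
    [0,0,0],
    [0,0,0],
    [0,0,0],
    [0,0,0]
  ],
  "delta_rot": [
    [0,0,0],
    [0,0,0],
    [0,0,0],
    [0,0,0],
    [0,0,0]
  ],
  "fingers": -1,
  "newtons": 25
}}

```text
time: 4.32
tool_pos: [0.5922, -0.1828, 0.0668]
tcp_rot: [-0.19, 1.562, 0.189]
wrist_force: [0.3, 0.1, -0.2]
width: 0.301
```

Emit:
{"name": "carry_out", "arguments": {
  "offset": [
    [0,0,0],
    [0,0,0],
    [0,0,0],
    [0,0,0],
    [0,0,0]
  ],
  "delta_rot": [
    [0,0,0],
    [0,0,0],
    [0,0,0],
    [0,0,0],
    [0,0,0]
  ]
}}

```text
time: 4.73
tool_pos: [0.593, -0.1826, 0.0669]
tcp_rot: [-0.19, 1.56, 0.189]
wrist_force: [4.7, 1.7, 2.5]
width: 0.178
```

Emit:
{"name": "carry_out", "arguments": {
  "offset": [
    [0,0.4,0],
    [0,0.6,0],
    [0,0.7,0],
    [0,0.7,0],
    [0,0.7,0]
  ],
  "delta_rot": [
    [0,0,0],
    [0,0,0],
    [0,0,0],
    [0,0,0],
    [0,0,0]
  ]
}}

```text
time: 5.15
tool_pos: [0.586, -0.1531, 0.0669]
tcp_rot: [-0.191, 1.559, 0.188]
wrist_force: [6.9, -0.6, -0.6]
width: 0.176
```

Emit:
{"name": "carry_out", "arguments": {
  "offset": [
    [0,0.7,0],
    [0,0.7,0],
    [0,0.6,0],
    [0,0.4,0],
    [0,0.1,0]
  ],
  "delta_rot": [
    [0,0,0],
    [0,0,0],
    [0,0,0],
    [0,0,0],
    [0,0,0]
  ]
}}

```text
time: 5.57
tool_pos: [0.5802, -0.1283, 0.067]
tcp_rot: [-0.191, 1.559, 0.189]
wrist_force: [6.7, -0.4, -1.1]
width: 0.184
```

Emit:
{"name": "carry_out", "arguments": {
  "offset": [
    [0,0.1,0],
    [0,0.1,0],
    [0,0.1,0],
    [0,0,0],
    [0,0,0]
  ],
  "delta_rot": [
    [0,0,0],
    [0,0,0],
    [0,0,0],
    [0,0,0],
    [0,0,0]
  ]
}}

```text
time: 5.98
tool_pos: [0.5796, -0.1258, 0.067]
tcp_rot: [-0.191, 1.559, 0.188]
wrist_force: [7.1, 1.2, -0.2]
width: 0.178
```

Emit:
{"name": "carry_out", "arguments": {
  "offset": [
    [0,0.1,0],
    [0,0.1,0],
    [0,0.1,0],
    [0,0,0],
    [0,0,0]
  ],
  "delta_rot": [
    [0,0,0],
    [0,0,0],
    [0,0,0],
    [0,0,0],
    [0,0,0]
  ]
}}

```text
time: 6.4
tool_pos: [0.5794, -0.1251, 0.067]
tcp_rot: [-0.194, 1.558, 0.186]
wrist_force: [7.7, -7.6, -3.8]
width: 0.177
```

The stop resists: the tool moved 0.7 mm of the 3 mm commanded, with about 8 N pushing back. I'll relax, open and rise.

Emit:
{"name": "carry_out", "arguments": {
  "offset": [
    [0,-0.2,0],
    [0,0,0],
    [0,0,0],
    [0,0,0],
    [0,0,0]
  ],
  "delta_rot": [
    [0,0,0],
    [0,0,0],
    [0,0,0],
    [0,0,0],
    [0,0,0]
  ]
}}

```text
time: 6.82
tool_pos: [0.5795, -0.1252, 0.067]
tcp_rot: [-0.191, 1.558, 0.188]
wrist_force: [7.4, 0.6, -0.9]
width: 0.178
```

Emit:
{"name": "carry_out", "arguments": {
  "offset": [
    [0,0,0],
    [0,0,0],
    [0,0,0],
    [0,0,0],
    [0,0,0]
  ],
  "delta_rot": [
    [0,0,0],
    [0,0,0],
    [0,0,0],
    [0,0,0],
    [0,0,0]
  ],
  "fingers": 0.6
}}

```text
time: 7.23
tool_pos: [0.5767, -0.1243, 0.0658]
tcp_rot: [-0.19, 1.564, 0.19]
wrist_force: [0.9, 0.6, 0.4]
width: 0.797
```

Emit:
{"name": "carry_out", "arguments": {
  "offset": [
    [0,0,0],
    [0,0,0],
    [-1,0,0],
    [-2,0,0],
    [-3,0,0]
  ],
  "delta_rot": [
    [0,0,0],
    [0,0,0],
    [0,0,0],
    [0,0,0],
    [0,0,0]
  ]
}}

```text
time: 7.65
tool_pos: [0.5749, -0.1238, 0.1243]
tcp_rot: [-0.188, 1.569, 0.192]
wrist_force: [0.2, -0.4, -1.1]
width: 0.798
```

Emit:
{"name": "carry_out", "arguments": {
  "offset": [
    [-3,0,0],
    [-3,0,0],
    [-3,0,0],
    [-1,0,0],
    [0,0,0]
  ],
  "delta_rot": [
    [0,0,0],
    [0,0,0],
    [0,0,0],
    [0,0,0],
    [0,0,0]
  ]
}}

```text
time: 8.07
tool_pos: [0.5801, -0.1251, 0.2314]
tcp_rot: [-0.192, 1.554, 0.187]
wrist_force: [0.9, -0.0, -0.2]
width: 0.797
```

Run:
```python
from h import *
im,P,d=pts("wrist")
im2,P2,_=pts("scene");cv2.imwrite("pics/s2.png",im2[:,:,::-1])
t=(P[...,2]>.08)&(P[...,2]<.095)&(np.hypot(P[...,0]-.579,P[...,1]+.125)<.03)
r=cv2.minAreaRect(P[t][:,:2].astype(np.float32));a=np.array([-.2284,.9736])
print(t.sum(),r,"along",(np.array(r[0])-[.585,-.154])@a)
s=read_state();print(s["time"],s["tool_pos"],s["wrist_force"],s["width"])
P0=np.load("scene.npy");I0=np.load("scene_im.npy")
b=np.s_[110:190,262:342];print("blue diff",(abs(I0[b].astype(int)-im2[b])>40).any(-1).sum())
```

```text
485 ((0.5782804489135742, -0.12491419911384583), (0.015863487496972084, 0.02347167208790779), 13.437552452087402) along 0.029852681210899342
8.1667 [ 0.57728999 -0.12435793  0.22613642] [-0.88643498  0.10413603 -0.8311856 ] 0.7996542864360497
blue diff 0
```

View pics/s2.png

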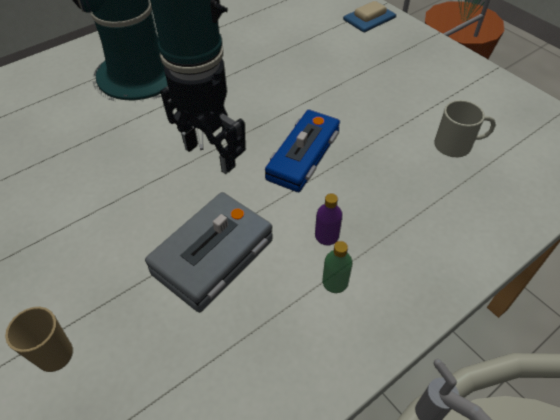

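The scene view shows the grey grip at (220,224), at the orange-dot end. Both bottles are upright, the blue case is unchanged, and the gripper is clear.

```bash
python3 -c "from workcell import *;print(finish_job())"
```

```text
the job is handed in; nothing more can be done
None
```

The grey case's transport lock is at its locked end. I gripped the white thumb grip across its width, slid it about 59 mm until the end stop pushed back with about 8 N, then opened the fingers and raised the arm clear.

My last checks all agreed:
- **Lock:** the grip's centre measured 29.9 mm past the lid's middle; the stop is at 30 mm.
- **Blue case:** its area in the scene picture showed no changed pixels from before to after.
- **Bottles:** the green cologne bottle and the purple look-alike are both upright in the last picture.
- **Robot:** the wrist force was back near zero, and I handed the job in at about 8.2 s.

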